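# Take the camera housing out of the leak tester

## Task

The leak test is finished: first flip the pump switch to its centre off position without letting it go over to the other side. Then swing the counterweighted clamp arm up past its balance point so that it rests open by itself, lift the camera housing out of the cradle and set it down gently, standing upright, in the white tray. Leave the jar, the cap and the torch where they are.

Things in the scene. Friction and masses are not known exactly. Their poses are not given: they have to be found in the camera images.
- tester: Bench leak tester, fixed to the table: grey base plate 280 x 120 x 15 mm with a cradle and two 125 mm high hinge posts at its +x end. Origin: on the table, under the middle of the cradle. Its x axis runs level from the cradle towards the hinge posts (away from the robot, turned by up to 0.2 rad), y along the hinge axis, z up.
- clamp_hinge (a point): On the tester: the middle of the clamp arm's hinge axis, 110 mm beyond the tester's origin along its x and 110 mm above the table. The axis runs along the tester's y.
- clamp (a joint): Clamp arm angle, rad. 0: shut, the arm lies level from the hinge towards the tester's -x over the housing (rubber pad 2 mm above it). Grows as the free end is lifted, up to the open stop at 1.75. A steel counterweight (50 mm across, 33 mm wide) stands 60 mm above the hinge when shut and goes over to the back. The arm balances at about 0.8: let go below that it falls shut, above that it falls open. Lifting takes about 1 to 2 N at the handle; hardly any friction.
- clamp_handle (a point): Middle of the clamp arm's handle: a round black crossbar of 14 mm diameter, 100 mm long, parallel to the hinge axis, 210 mm from it. Two thin rods 90 mm apart join its ends to the 16 mm wide arm and leave an opening 80 mm wide and 40 mm long behind the bar, so that a finger can go down on either side of the bar. 110 mm above the table when shut, with nothing under it but the base plate.
- pump_box: Pump control box, light grey, 110 (x) x 140 (y) x 70 mm high, fixed to the table, with a toggle switch in the middle of its top. Origin: centre of its underside; z up; the toggle swings along its y axis. It stands left or right of the tester; the tray stands on the other side.
- toggle_pivot (a point): On the box: the pivot of the toggle, 68 mm above the table, over the box's origin.
- toggle (a joint): Toggle angle, rad. 0: upright, off. Positive leans to the box's +y (pump running, starts at about 0.45), negative to its -y. A sprung switch with three detents at +0.45, 0 and -0.45: it snaps to the nearest one when let go (switching points at about +-0.22); it takes about 3 N at the ball. Stops at +-0.47.
- toggle_tip (a point): Centre of the 16 mm steel ball on the toggle's end, 50 mm from the pivot; the stem is 9 mm thick.
- housing: Camera housing: grey and black rounded block, 90 (x) x 50 (y) x 75 mm high, 0.25 to 0.5 kg, with a round lens port in its -x end. Origin: centre of its underside; z up. At the start it stands in the cradle, its underside 15 mm above the table, its x along the tester's x; the cradle's rim is only 8 mm high and 4 mm wider all round. 50 mm wide grasp across y from above once the arm is open.
- tray: Low white open tray, fixed to the table, 190 (x) x 150 (y) x 22 mm, walls and floor 5 mm. Origin: centre of its underside; z up.
- grease: Bystander: small jar, 44 mm across, 32 mm high. Origin: centre of its underside.
- port_cap: Bystander: black lens port cap, disc 68 mm across, 16 mm high. Origin: centre of its underside.
- torch: Bystander: black diving torch lying along its x axis, 130 mm long, 42 mm thick. Origin: under its middle, on the table.
Mind the look-alikes: they are no part of the job. Of the things like the housing, leave any that is blue; of the rest the smaller one is meant.

How it is judged (in metres and radians):
On the way, in this order (a step that is already met when the one before it is completed fails the run):
1. the pump switch stands in its centre off position while the clamp arm is still shut (value of joint toggle between -0.1 and 0.1 rad and value of joint clamp below 0.1 rad), for 0.3 s.
2. the clamp arm rests open on its stop, untouched by the robot, with the housing still in its cradle (value of joint clamp above 1.65 rad and contact force between each of the arm, the fingers and clamp below 0.1 N and horizontal distance between housing and tester below 0.015 m), for 0.3 s.
At the end, for the whole second after the job is handed in: The toggle is within 0.1 rad of its centre, the clamp arm rests open (over 1.65 rad), and the housing stands upright (within 0.08 rad) and still on the floor of the tray, its middle within 70 mm (tray x) and 50 mm (tray y) of the tray's (value of joint toggle between -0.1 and 0.1 rad and value of joint clamp above 1.65 rad and x of housing in the frame of tray between -0.07 and 0.07 m and y of housing in the frame of tray between -0.05 and 0.05 m and height (world z) of housing below 0.009 m and angle between housing's own z axis and vertical below 0.08 rad and linear speed of housing below 0.02 m/s); the robot touches nothing.
It fails at once if the pump switch goes over to the other side (value of joint toggle below -0.25 rad).
It fails at once if the clamp arm is lifted while the pump switch is not off (value of joint clamp above 0.15 rad and value of joint toggle above 0.2 rad).
It fails at once if the housing is dropped (falls freely, from about 13 mm or more) (linear speed of housing above 0.5 m/s and contact force between the fingers and housing below 0.1 N).
It fails at once if the housing is banged down into the tray (over 80 N) (contact force between housing and tray above 80 N).
It fails at once if the jar, the cap or the torch is moved by more than 30 mm (distance of any of grease, port_cap, torch from where it was at the start of the episode above 0.03 m).
It also fails if it takes over 70 s, if anything falls off the work surface, if the arm or the gripper's body presses on something with over 40 N, if the wrist force passes 120 N, or if a joint passes its speed limit or range.

## Robot

A 6-joint arm with a two-finger parallel gripper is mounted at the origin on the work surface. World frame = base frame: x ahead of the robot, y to its left, z up, the work surface at z = 0. Lengths are in mm, angles in rad, forces in N, time in s.
With the tool pointing down it reaches from about 350 to 975 mm from the base axis. Payload 4.9 kg.
Tool frame: the origin (TCP) lies between the finger pads; the fingertips stand 22 mm ahead of it and the grasp point (between the pads) lies 3 mm ahead of it (manip.finger_overhang is the distance from the TCP to the fingertips, in mm); z points along the fingers, y is the direction in which the jaws open and shut (so a half turn about z gives the same grasp; the last joint's range is limited). The gripper opens to 85 mm and grips with 20 to 120 N. Pads are 22 mm wide; open, the fingers measure 114 mm over their backs; the gripper's body (76 mm by 85 mm) begins 54 mm behind the grasp point. The pads swing forward as they close: fully open they stand 13 mm farther back than shut.
Start: joints at [-1.357, 0.053, 1.613, -0, 1.476, -0.119], TCP at [204.176, -590.689, 253.304] pointing down, gripper open.
Joint ranges: [-3.01, 3.01], [-1.01, 2.22], [0.06, 2.58], [-1.02, 4.17], [0.09, 2.62], [-3.14, 3.14]. Speed limits (rad/s): [2.57, 2.57, 3.14, 3.14, 3.14, 3.14].

## Interface

Orientations are given as a rotation vector (axis times angle).
In Python, from cell import manip, vision gives the robot as it stands.
- The arm moves only by the shell command python3 -m creep 'ROWS'. ROWS is JSON, a list that holds one entry, the list of rows, each a list of 7 numbers: the shift along the world's x, y, z in mm, then the turn, a rotation vector about the world's x, y, z in rad, then the finger opening in mm, from 0 to 85.4. In form: [[[dx, dy, dz, wx, wy, wz, fingers], ...]]. A call has 1 to 5 rows; each row shifts and turns the commanded pose from where the row before left it; what a row does not reach is not made up. A row lasts 1/10 s, in which the tool goes at most 50 mm and 8.59 degrees, less where a joint would pass 70% of its speed; a pose out of reach is approached as far as the arm can. A call with a gripper value outside its range is refused whole. The fingers move at their own pace and stop on an object; the grip force is fixed at half the most. Time passes only in rows, so rows that do not move let the fingers close. It gives the time, the measured TCP pose, the force and the opening at its end, in the units of the state.
- manip.sense(): the state, without advancing time (a new reading comes with each control period).
- vision.read_camera(name): name is "scene" or "top"; returns a dict with "pixels" (384x512x3 uint8, blue, green, red), "fx", "fy", "cx", "cy" (pixels), "world_from_camera" (4x4, takes a point from camera to world coordinates). Camera axes: x right, y down, z forward; pixel columns grow to the right and rows downward; lengths in mm; the calibration is good to about 2 mm. A picture is of the moment at which its call begins. There is no depth.
- manip.hand_in(): hands the job in, once; it reports no verdict.
The state is a dict: "time_s": time; "qpos": joint angles; "qvel": joint speeds; "joint_efforts": joint torques, N m; "eef_pos": TCP position; "eef_rot": TCP orientation; "wrist_force": force on the tool from outside, world axes, zero at the start; "ft_torque": the same for the moment, N m; "gripper_width": opening from 0.0 (shut) to 1.0 (fully open).
Only numpy, scipy, OpenCV 4.12 (cv2) and the standard library are available. Lean on these libraries where they do the work, as an engineer would, in place of code of your own. Each camera call takes 0.05 s, during which the arm holds its last target.

## Working session

There is one attempt and no reset: what is moved stays moved. The work goes in short steps, Python scripts to look and compute and a shell command to move; the robot and the scene stay as the last step left them, time stands still between calls to the robot, and variables do not carry over. Pictures are saved under pics/ and viewed, and the job is handed in when it is done.

```bash
ls; mkdir -p pics; python3 - <<'E'
from cell import manip, vision
import cv2, numpy as np, json
np.set_printoptions(precision=4,suppress=True)
for n in("scene","top"):
    d=vision.read_camera(n); cv2.imwrite(f"pics/{n}0.png",d["pixels"])
    print(n,d["fx"],d["fy"],d["cx"],d["cy"]);print(np.array(d["world_from_camera"]))
s=manip.sense();print(s)
E
```

```text
pics
scene 415.57358910835524 415.57358910835524 249.6887283390435 195.08773574833157
[[ -0.7177   0.5139  -0.4699 977.0244]
 [  0.6963   0.5245  -0.49   449.0095]
 [ -0.0054  -0.6789  -0.7342 773.5506]
 [  0.       0.       0.       1.    ]]
top 425.0042220408339 425.0042220408339 255.46579958844265 196.50666045362505
[[   0.0026   -0.9819    0.1896  387.2101]
 [  -1.       -0.0037   -0.0056   19.1804]
 [   0.0062   -0.1896   -0.9819 1009.2327]
 [   0.        0.        0.        1.    ]]
{'time_s': 0.1, 'qpos': array([-1.357 ,  0.0533,  1.6142, -0.    ,  1.476 , -0.119 ]), 'qvel': array([-0.0006, -0.0018, -0.0038,  0.    , -0.0017,  0.0004]), 'joint_efforts': array([  0.0004, -39.4907, -37.1364,  -0.0001,   0.0039,  -0.    ]), 'eef_pos': array([ 204.0806, -590.1892,  252.1407]), 'eef_rot': array([-3.0963, -0.5201,  0.0001]), 'wrist_force': array([-0.0111, -0.4673, -0.0995]), 'ft_torque': array([ 0.0281, -0.0147,  0.0191]), 'gripper_width': 0.9975496203563409}
```

View pics/scene0.png

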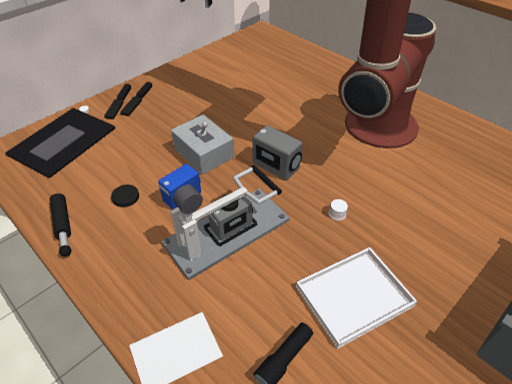

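View pics/top0.png

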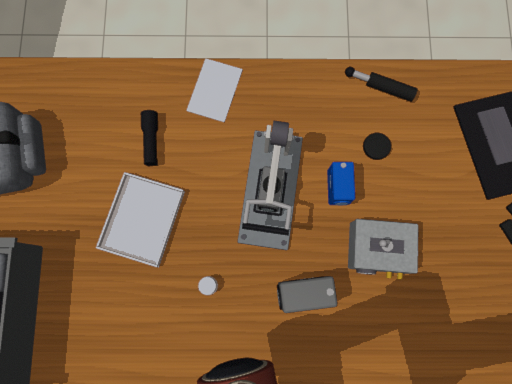

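The scene view shows the tester in the middle with the small grey housing under the clamp arm. The tray is at (355,295), the pump box at (202,143), and there are look-alikes: a blue one at (180,187) and a larger grey one at (277,152). In the top view the box is at (385,247), the tray at (141,220) and the clamp bar at (265,229). Next I'll zoom in on the key areas.

```bash
cat > h.py <<'E'
from cell import manip, vision
import cv2, numpy as np
np.set_printoptions(precision=4,suppress=True)
def proj(d,P):
    T=np.array(d["world_from_camera"]);p=T[:3,:3].T@(np.array(P,float)-T[:3,3])
    return np.array([d["fx"]*p[0]/p[2]+d["cx"],d["fy"]*p[1]/p[2]+d["cy"]])
def ray(d,u,v):
    T=np.array(d["world_from_camera"]);r=T[:3,:3]@np.array([(u-d["cx"])/d["fx"],(v-d["cy"])/d["fy"],1.]);return T[:3,3],r/np.linalg.norm(r)
def onz(d,u,v,z):
    o,r=ray(d,u,v);return o+r*(z-o[2])/r[2]
def tri(d1,p1,d2,p2):
    o1,r1=ray(d1,*p1);o2,r2=ray(d2,*p2)
    A=np.stack([r1,-r2],1);t=np.linalg.lstsq(A,o2-o1,rcond=None)[0]
    a=o1+r1*t[0];b=o2+r2*t[1];return (a+b)/2,np.linalg.norm(a-b)
def crop(d,name,x0,y0,w,h,s):
    cv2.imwrite(name,cv2.resize(d["pixels"][y0:y0+h,x0:x0+w],None,fx=s,fy=s,interpolation=cv2.INTER_CUBIC))
E
python3 - <<'E'
from h import *
s=vision.read_camera("scene");t=vision.read_camera("top")
crop(t,"pics/t_mid.png",230,110,200,150,4)
crop(s,"pics/s_mid.png",150,100,170,180,4) if 0 else crop(s,"pics/s_mid.png",150,105,160,150,4)
crop(t,"pics/t_tray.png",80,90,160,140,4) if 0 else crop(t,"pics/t_tray.png",80,160,130,120,5)
E
```

```text
(no output)
```

View pics/t_mid.png

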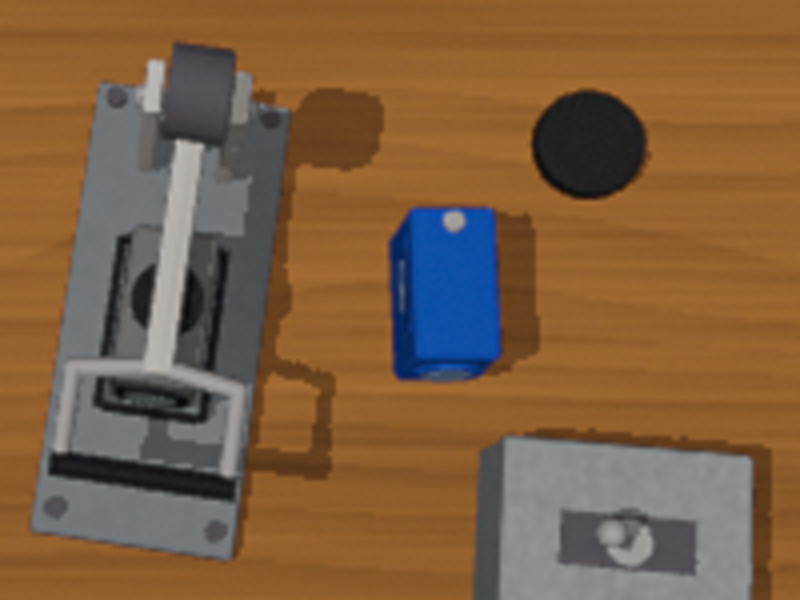

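View pics/s_mid.png

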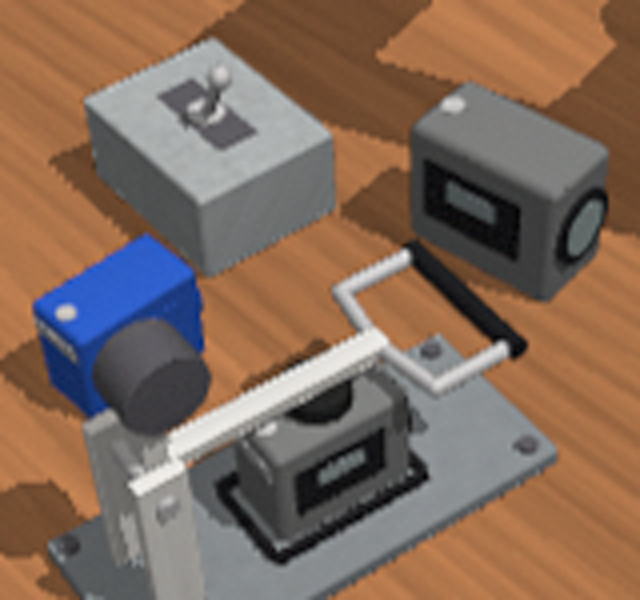

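View pics/t_tray.png

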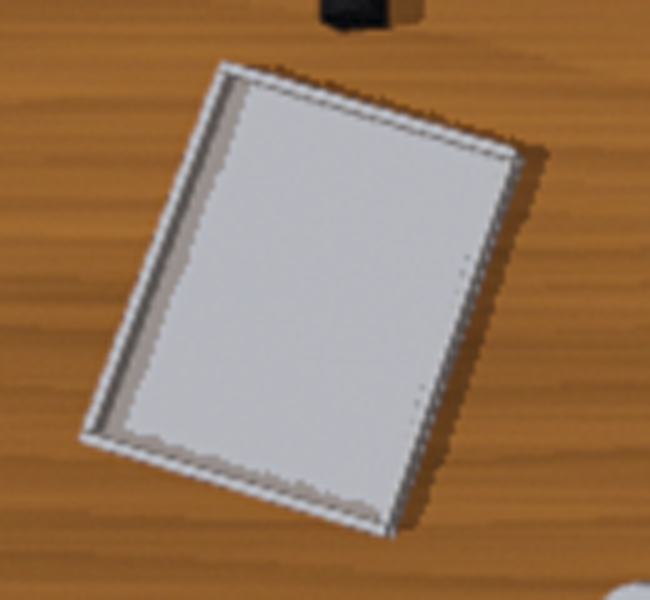

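```bash
python3 - <<'E'
from h import *
s=vision.read_camera("scene");t=vision.read_camera("top")
T=lambda x,y:(230+x/4,110+y/4); S=lambda x,y:(150+x/4,105+y/4)
print("ball",tri(t,T(611,533),s,S(219,75)))
print("barL",tri(t,T(52,463),s,S(518,346)),"barR",tri(t,T(236,490),s,S(413,248)))
for n,p in dict(L=T(52,463),R=T(236,490)).items(): print(n,onz(t,*p,110))
print("barz110 scene",onz(s,*S(518,346),110),onz(s,*S(413,248),110))
# box top by mask: 
im=t["pixels"]; 
for nm,q in dict(a=(507,437),b=(752,457)).items(): print(nm,onz(t,*T(*q),70))
for nm,q in dict(near=(205,205),right=(333,137),back=(210,40),left=(87,102)).items(): print("box s",nm,onz(s,*S(*q),70))
# plate corners z=15
for nm,q in dict(fl=(98,85),fr=(291,110),nr=(234,559),nl=(33,529)).items(): print("plate",nm,onz(t,*T(*q),15))
# tray rim z22
c=[onz(t,80+x/5,160+y/5,22) for x,y in((223,64),(520,152),(390,535),(82,436))];print("tray",np.array(c),np.mean(c,0))
c=np.array(c);print(np.linalg.norm(np.diff(c,axis=0),axis=1), c[0]-c[3])
crop(t,"pics/t_box.png",335,205,100,75,8)
crop(s,"pics/s_box.png",165,110,75,65,8)
E
```

```text
ball (array([ 461.0453, -254.9688,  110.733 ]), np.float64(0.29438440502567903))
barL (array([496.9749,  41.4593, 107.2013]), np.float64(2.542437694710736)) barR (array([482.6597, -56.2541, 106.0133]), np.float64(3.5104073729273484))
L [497.4025  40.3798 110.    ]
R [483.3358 -57.3008 110.    ]
barz110 scene [498.2821  44.2241 110.    ] [484.7117 -51.7051 110.    ]
a [ 517.7255 -212.3038   70.    ]
b [ 506.9622 -348.5019   70.    ]
box s near [ 521.16   -202.0384   70.    ]
box s right [ 418.2637 -194.5466   70.    ]
box s back [ 408.1631 -333.1118   70.    ]
box s left [ 511.7525 -337.8785   70.    ]
plate fl [742.3486  16.2836  15.    ]
plate fr [ 726.8434 -101.9758   15.    ]
plate nr [453.2535 -63.7177  15.    ]
plate nl [470.308   53.3872  15.    ]
tray [[634.2725 326.044   22.    ]
 [591.9215 182.9373  22.    ]
 [412.628  236.231   22.    ]
 [457.3174 380.2311  22.    ]] [524.0349 281.3609  22.    ]
[149.2419 187.0465 150.7752] [176.9551 -54.1871  -0.    ]
```

View pics/t_box.png

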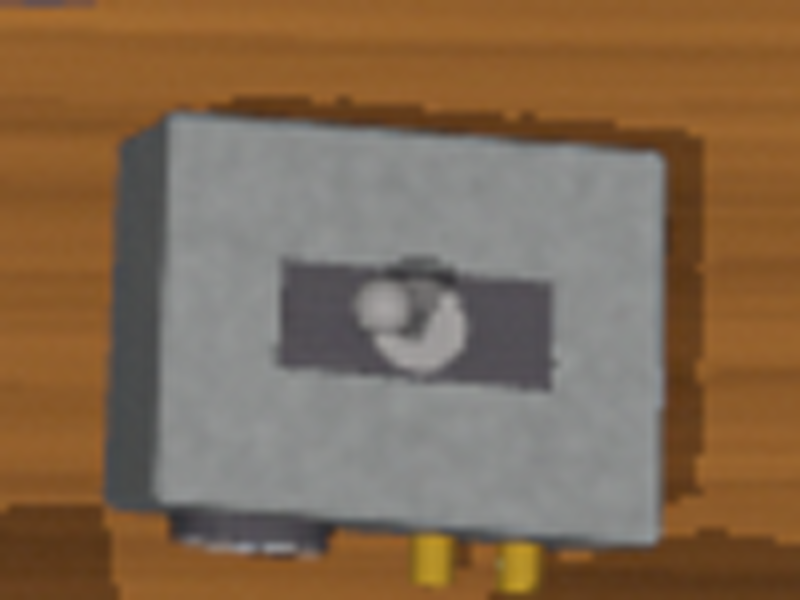

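View pics/s_box.png

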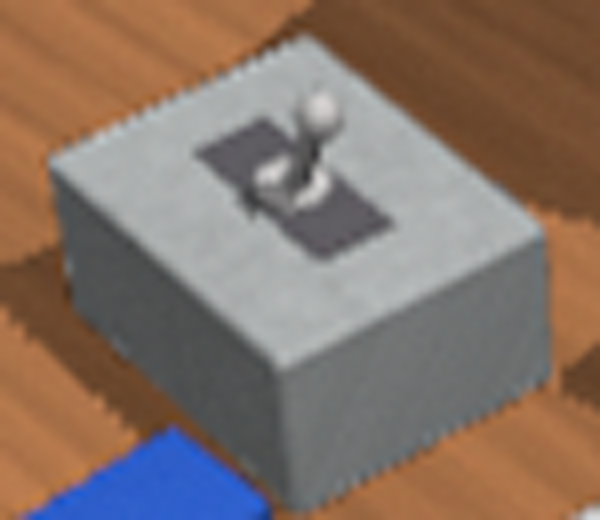

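```bash
python3 - <<'E'
from h import *
s=vision.read_camera("scene");t=vision.read_camera("top")
q=[(170,113),(664,150),(660,546),(155,498)]
c=np.array([onz(t,335+x/8,205+y/8,70) for x,y in q]);print(c,c.mean(0));print(np.linalg.norm(np.roll(c,-1,0)-c,axis=1))
print("plate",onz(t,335+416/8,205+325/8,70.5))
q=[(50,160),(305,35),(548,228),(285,370)]
c=np.array([onz(s,165+x/8,110+y/8,70) for x,y in q]);print(c,c.mean(0));print(np.linalg.norm(np.roll(c,-1,0)-c,axis=1))
print("ball z113",onz(t,335+384/8,205+306/8,113),onz(s,165+320/8,110+111/8,113))
# tester from measured plate
c=np.array([onz(t,230+x/4,110+y/4,15) for x,y in((98,85),(291,110),(234,559),(33,529))])
print("tester plate",c.mean(0),np.linalg.norm(np.roll(c,-1,0)-c,axis=1)); 
x=(c[0]+c[1]-c[2]-c[3]);print("yaw",np.arctan2(x[1],x[0]))
E
```

```text
[[ 518.0029 -211.1985   70.    ]
 [ 508.0832 -348.5805   70.    ]
 [ 399.4917 -339.8779   70.    ]
 [ 412.0241 -202.6003   70.    ]] [ 459.4005 -275.5643   70.    ]
[137.7396 108.9397 137.8485 106.3271]
plate [ 459.2586 -276.4726   70.5   ]
[[ 511.4168 -340.5601   70.    ]
 [ 405.0401 -334.1261   70.    ]
 [ 415.7091 -196.3509   70.    ]
 [ 522.2877 -203.1456   70.    ]] [ 463.6134 -268.5457   70.    ]
[106.571  138.1877 106.7949 137.8439]
ball z113 [ 460.9572 -254.9232  113.    ] [ 462.6242 -251.5599  113.    ]
tester plate [598.1884 -24.0057  15.    ] [119.2715 276.2519 118.3402 274.5592]
yaw -0.13725019849449502
```

```bash
python3 -m creep '[[[26,32,-4,0,0,-0.041,85],[26,32,-4,0,0,-0.041,85],[26,32,-4,0,0,-0.041,85],[26,32,-4,0,0,-0.041,85],[26,32,-4,0,0,-0.041,85]]]'; python3 -m creep '[[[26,32,-4,0,0,-0.041,85],[26,32,-4,0,0,-0.041,85],[26,32,-4,0,0,-0.041,85],[26,32,-4,0,0,-0.041,85],[23,29,-4,0,0,-0.041,85]]]'
```

```text
time_s: 0.9
eef_pos: [335.0, -429.4, 233.3]
eef_rot: [3.135, 0.197, 0.0]
wrist_force: [0.8, -1.0, 0.2]
gripper_width: 0.992
time_s: 1.4
eef_pos: [462.2, -272.1, 213.4]
eef_rot: [3.139, -0.123, 0.001]
wrist_force: [0.8, -0.2, -0.2]
gripper_width: 0.999
```

```bash
python3 - <<'E'
from h import *
s=vision.read_camera("scene");t=vision.read_camera("top")
crop(t,"pics/t1.png",300,150,200,150,4)
crop(s,"pics/s1.png",130,20,160,150,4)
st=manip.sense();print(st["eef_pos"],st["eef_rot"],st["qpos"])
E
```

```text
[ 462.7904 -270.4248  212.6882] [-3.1379  0.1138  0.0002] [-0.6683 -0.1321  1.8609  0.0013  1.4138  0.9748]
```

View pics/t1.png

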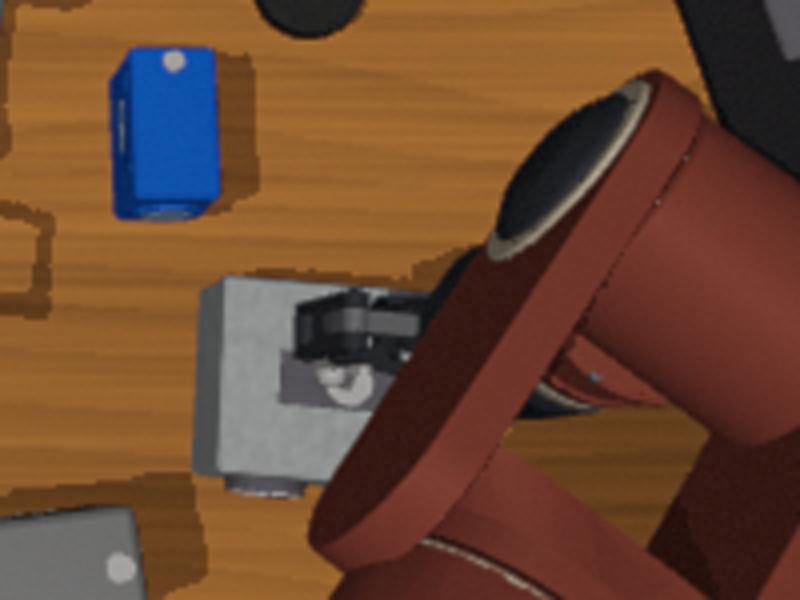

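View pics/s1.png

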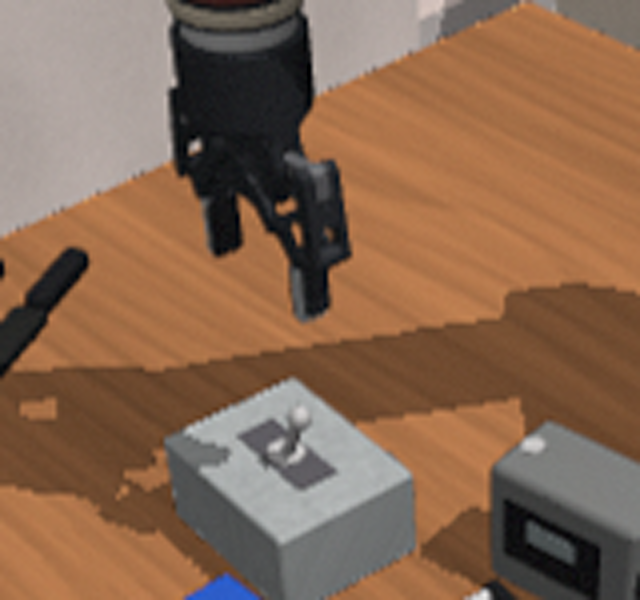

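```bash
python3 - <<'E'
from h import *
s=vision.read_camera("scene");t=vision.read_camera("top")
st=manip.sense();p=st["eef_pos"]
for dz in(-22,-9):
  print(dz,[(proj(s,p+[0,0,dz]+k*42.5*np.array([0.072,.997,0]))-[130,20])*4 for k in(1,0,-1)])
print(p,onz(s,130+268/4,20+284/4,p[2]-9),onz(s,130+268/4,20+284/4,p[2]-15))
E
```

```text
-22 [array([308.8436, 327.4546]), array([268.1857, 296.9009]), array([229.2538, 267.6443])]
-9 [array([307.0919, 309.0772]), array([266.0896, 278.6382]), array([226.844 , 249.5033])]
[ 461.4119 -273.1947  213.2684] [ 464.2621 -267.8633  204.2684] [ 458.8578 -275.4188  198.2684]
```

```bash
python3 -m creep '[[[0,0,-22,0,0,0,85],[0,0,-22,0,0,0,85],[0,0,-22,0,0,0,85],[0,0,-20,0,0,0,85],[0,0,-10,0,0,0,85]]]'; python3 - <<'E'
from h import *
s=vision.read_camera("scene");t=vision.read_camera("top")
crop(s,"pics/s2.png",150,60,100,100,6)
st=manip.sense();print(st["eef_pos"],st["eef_rot"],st["wrist_force"])
E
```

```text
time_s: 2.1
eef_pos: [459.6, -274.3, 115.4]
eef_rot: [-3.138, 0.124, 0.004]
wrist_force: [-0.1, 0.6, -1.0]
gripper_width: 0.99
[ 459.8252 -273.9288  115.7792] [-3.1375  0.1233  0.0041] [ 0.5556  0.0917 -0.5568]
```

View pics/s2.png

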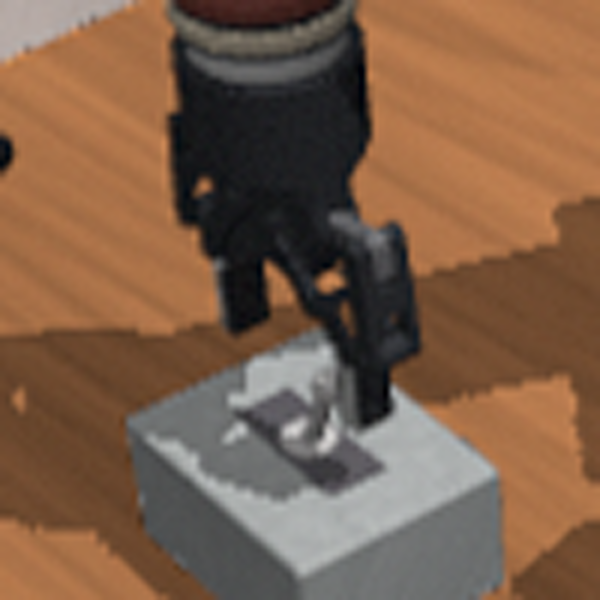

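The ball (at about (325,385)) stands between the fingers, just inside the near one. I'll close gently to 22 mm to centre it.

```bash
python3 -m creep '[[[0,0,0,0,0,0,60],[0,0,0,0,0,0,48],[0,0,0,0,0,0,38],[0,0,0,0,0,0,30],[0,0,0,0,0,0,22]]]';python3 -m creep '[[[0,0,0,0,0,0,22],[0,0,0,0,0,0,22],[0,0,0,0,0,0,22]]]'; python3 - <<'E'
from h import *
s=vision.read_camera("scene")
crop(s,"pics/s3.png",150,60,100,100,6)
st=manip.sense();print(st["eef_pos"],st["wrist_force"],st["gripper_width"]*85.4)
E
```

```text
time_s: 2.7
eef_pos: [461.5, -274.2, 118.0]
eef_rot: [3.137, -0.12, 0.002]
wrist_force: [0.1, 0.4, -0.8]
gripper_width: 0.258
time_s: 3.0
eef_pos: [461.1, -273.8, 117.2]
eef_rot: [3.139, -0.121, -0.0]
wrist_force: [-0.7, 0.2, 0.2]
gripper_width: 0.253
[ 461.0992 -273.7168  117.1974] [-0.4051  0.537   0.5666] 21.965677854477942
```

View pics/s3.png

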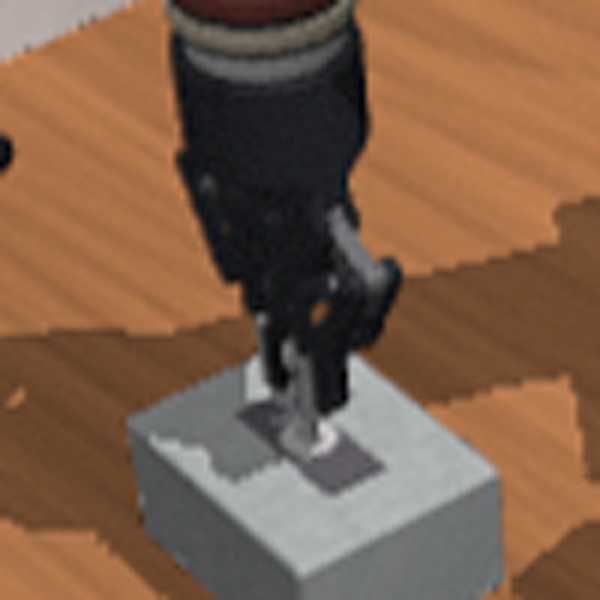

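The stem now stands between the closed fingers at about (300,380) and side forces are near zero. I'll open and lift.

```bash
python3 -m creep '[[[0,0,0,0,0,0,36],[0,0,0,0,0,0,46],[0,0,10,0,0,0,50],[0,0,25,0,0,0,50],[0,0,35,0,0,0,50]]]';python3 -m creep '[[[-10,20,35,0,0,0,50],[-10,40,15,0,0,0,40],[-10,40,0,0,0,0,40],[-10,40,0,0,0,0,40],[0,40,0,0,0,0,40]]]'; python3 - <<'E'
from h import *
s=vision.read_camera("scene");t=vision.read_camera("top")
crop(s,"pics/s4.png",150,30,160,150,4);crop(t,"pics/t4.png",230,110,200,150,4)
st=manip.sense();print(st["eef_pos"],st["wrist_force"],st["gripper_width"]*85.4)
E
```

```text
time_s: 3.55
eef_pos: [460.1, -272.9, 186.6]
eef_rot: [-3.137, 0.121, 0.005]
wrist_force: [0.1, 0.1, 0.7]
gripper_width: 0.588
time_s: 4.05
eef_pos: [420.4, -92.5, 238.4]
eef_rot: [3.138, -0.123, 0.003]
wrist_force: [0.5, 1.3, 0.4]
gripper_width: 0.47
[420.9623 -90.4459 238.2631] [ 0.6625 -0.2262 -0.2234] 39.951832004667175
```

View pics/s4.png

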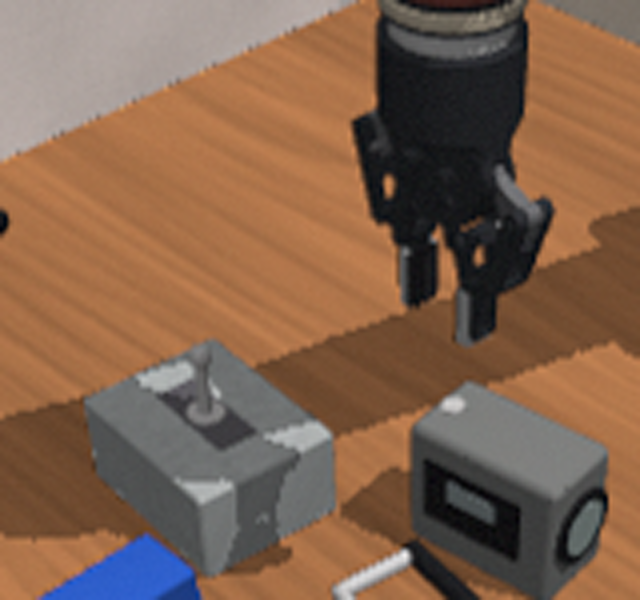

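View pics/t4.png

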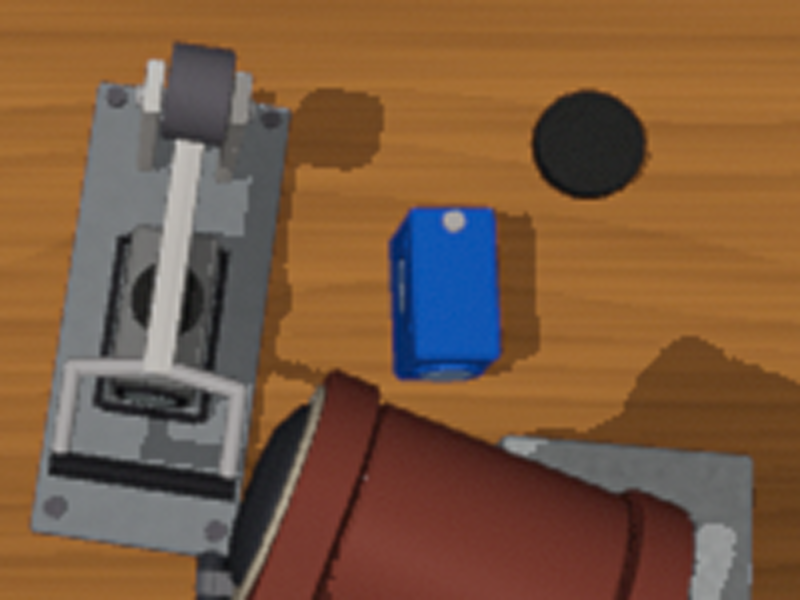

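The scene view shows the toggle upright, with ball (207,355) above base (205,410). Next is the clamp: with closed fingers tilted about 45° forward, I'll push the bar up from below with no grip, so nothing binds.

```bash
python3 -m creep '[[[0,15,0,-0.018,-0.129,0,0],[0,15,0,-0.018,-0.129,0,0],[0,15,0,-0.018,-0.129,0,0],[2,16,0,-0.018,-0.129,0,0],[2,16,0,-0.018,-0.129,0,0]]]';python3 -m creep '[[[2,15,-10,-0.018,-0.129,0,0],[4,0,-20,0,0,0,0],[0,0,-30,0,0,0,0],[0,0,0,0,0,0,0]]]'; python3 - <<'E'
from h import *
s=vision.read_camera("scene");t=vision.read_camera("top")
crop(s,"pics/s5.png",190,30,160,180,3.5 if 0 else 3);crop(t,"pics/t5.png",200,110,150,150,4)
st=manip.sense();print(st["eef_pos"],st["wrist_force"],st["gripper_width"]*85.4,st["qpos"])
print(cv2.Rodrigues(np.array(st["eef_rot"]))[0])
E
```

```text
time_s: 4.65
eef_pos: [425.5, -17.1, 238.9]
eef_rot: [2.91, -0.114, 0.99]
wrist_force: [-0.5, 0.7, 0.6]
gripper_width: -0.002
time_s: 5.05
eef_pos: [443.5, -0.2, 170.6]
eef_rot: [2.843, -0.111, 1.139]
wrist_force: [-1.5, 1.1, -0.8]
gripper_width: -0.003
[445.7089  -0.7594 176.6505] [ 0.649  -0.54    0.4473] -0.3020836868262403 [-0.1869 -0.9474  2.5685  0.045   0.7466  1.442 ]
[[ 0.715  -0.0968  0.6924]
 [-0.038  -0.9943 -0.0998]
 [ 0.6981  0.0451 -0.7146]]
```

View pics/s5.png

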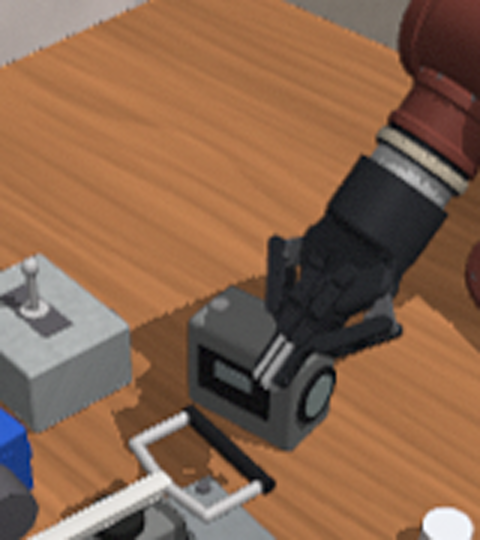

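View pics/t5.png

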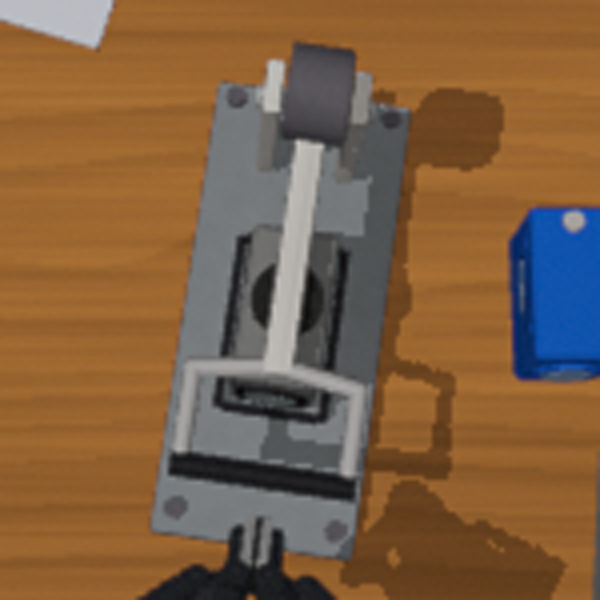

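The scene view shows the closed fingers at (275,375) in front of the bar. Joints 2 and 3 are near their range limits, so I'll reduce the tilt to about 28°; pushing straight up still wedges the bar upward.

```bash
python3 -m creep '[[[5,0,10,0.02,0.14,0,0],[5,0,0,0.02,0.14,0,0],[0,0,0,0,0,0,0]]]'; python3 - <<'E'
from h import *
st=manip.sense();print(st["eef_pos"],st["wrist_force"],st["qpos"])
print(cv2.Rodrigues(np.array(st["eef_rot"]))[0])
E
```

```text
time_s: 5.45
eef_pos: [459.4, -1.5, 190.8]
eef_rot: [2.995, -0.118, 0.753]
wrist_force: [1.2, -0.3, -0.3]
gripper_width: -0.0
[459.405   -1.4904 190.8308] [ 1.172  -0.3317 -0.2949] [-0.1735 -0.6789  2.3436  0.0169  0.9821  1.4705]
[[ 0.8783 -0.0866  0.4702]
 [-0.0618 -0.9958 -0.0681]
 [ 0.4741  0.0308 -0.8799]]
```

```bash
python3 -m creep '[[[-8,0,-15,0,0,0,0],[-3,0,-25,0,0,0,0],[0,0,-25,0,0,0,0],[0,-3,-22,0,0,0,0],[0,-3,-10,0,0,0,0]]]'; python3 - <<'E'
from h import *
s=vision.read_camera("scene");t=vision.read_camera("top")
crop(s,"pics/s6.png",190,80,160,140,4);crop(t,"pics/t6.png",200,160,150,110,5)
st=manip.sense();print(st["eef_pos"],st["wrist_force"],st["qpos"])
E
```

```text
time_s: 5.95
eef_pos: [443.9, -6.5, 88.2]
eef_rot: [2.997, -0.117, 0.75]
wrist_force: [-0.5, -0.6, 0.1]
gripper_width: -0.001
[444.0302  -6.7038  88.5766] [ 0.0247 -0.5967 -0.5117] [-0.1982 -0.5872  2.4683  0.0372  0.7699  1.4314]
```

View pics/s6.png

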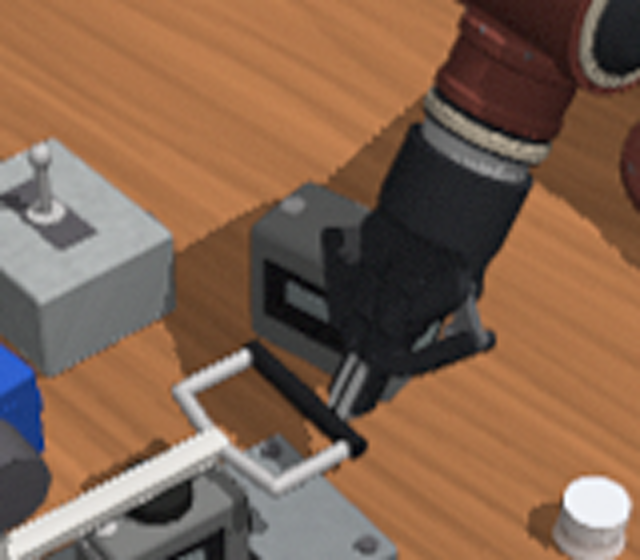

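View pics/t6.png

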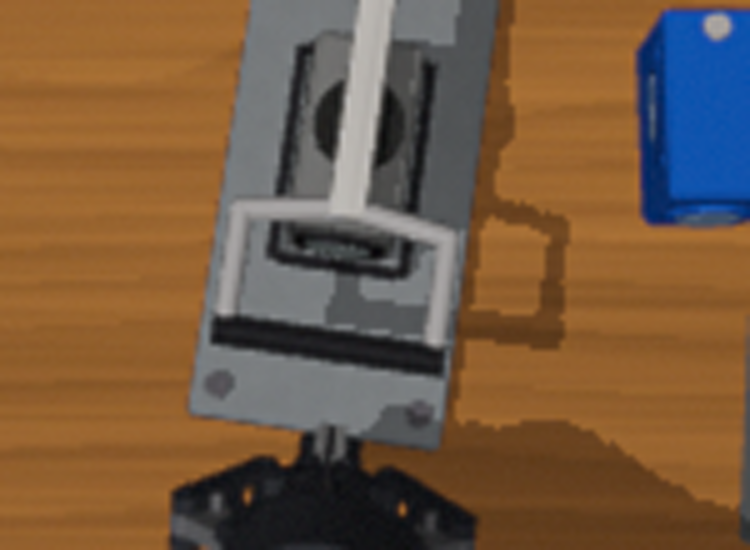

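The fingers are in front of the bar, a bit right of centre in the scene view, with the tip below it. I'll approach in small steps.

```bash
python3 -m creep '[[[12,-1,0,0,0,0,0],[10,-1,0,0,0,0,0],[6,-1,0,0,0,0,0],[3,0,0,0,0,0,0],[0,0,0,0,0,0,0]]]'; python3 -m creep '[[[3,0,0,0,0,0,0],[0,0,0,0,0,0,0]]]'
```

```text
time_s: 6.55
eef_pos: [476.2, -9.4, 90.1]
eef_rot: [2.996, -0.117, 0.751]
wrist_force: [0.3, -0.3, -0.5]
gripper_width: -0.0
time_s: 6.75
eef_pos: [478.7, -9.3, 89.2]
eef_rot: [2.997, -0.117, 0.75]
wrist_force: [-0.8, 0.0, 0.0]
gripper_width: 0.002
```

```bash
python3 -m creep '[[[2,0,8,0,0,0,0],[1,0,11,0,0,0,0],[1,0,11,0,0,0,0],[1,0,11,0,0,0,0],[1,0,0,0,0,0,0]]]'; python3 - <<'E'
from h import *
s=vision.read_camera("scene")
crop(s,"pics/s7.png",150,80,200,150,4)
st=manip.sense();print(st["eef_pos"],st["wrist_force"],st["qpos"])
E
```

```text
time_s: 7.25
eef_pos: [481.9, -9.2, 129.2]
eef_rot: [3.0, -0.116, 0.735]
wrist_force: [-17.6, -1.6, -0.0]
gripper_width: -0.001
[481.6309  -9.2026 128.2599] [-13.8303  -2.6192   0.2622] [-0.1835 -0.5057  2.3461  0.0247  0.8191  1.4524]
```

View pics/s7.png

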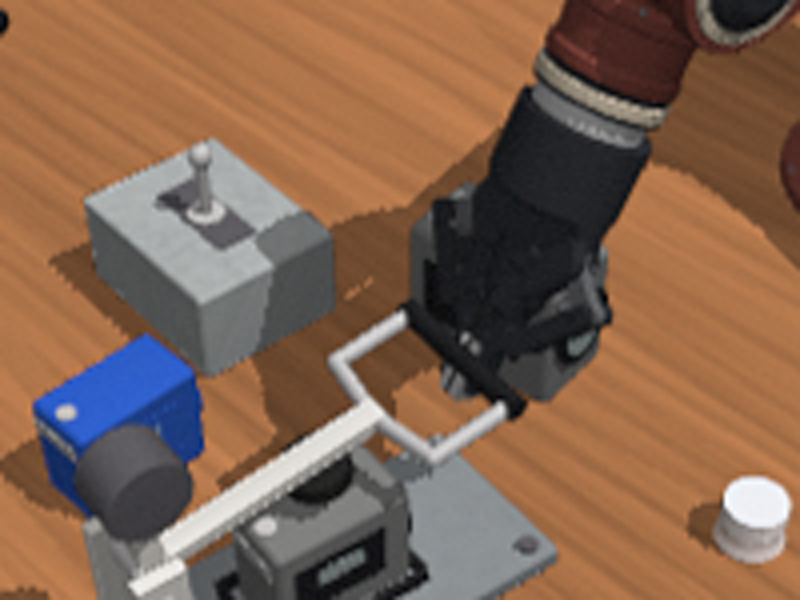

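The bar has risen by about 9 px (roughly 20 mm), and the housing and toggle are unchanged. I'll continue along the arc.

```bash
python3 -m creep '[[[1,0,10,0,0,0,0],[2,0,10,0,0,0,0],[2,0,10,0,0,0,0],[3,0,10,0,0,0,0],[3,-1,10,0,0,0,0]]]'; python3 - <<'E'
from h import *
s=vision.read_camera("scene")
crop(s,"pics/s8.png",150,60,200,150,4)
st=manip.sense();print(st["eef_pos"],st["wrist_force"],st["qpos"])
E
```

```text
time_s: 7.8
eef_pos: [495.7, -10.2, 181.3]
eef_rot: [2.997, -0.117, 0.75]
wrist_force: [-0.3, 0.2, -1.2]
gripper_width: 0.002
[497.3898 -10.5137 184.0068] [-2.0262  0.3028  1.8854] [-0.1805 -0.5353  2.2708  0.0234  0.9092  1.4587]
```

View pics/s8.png

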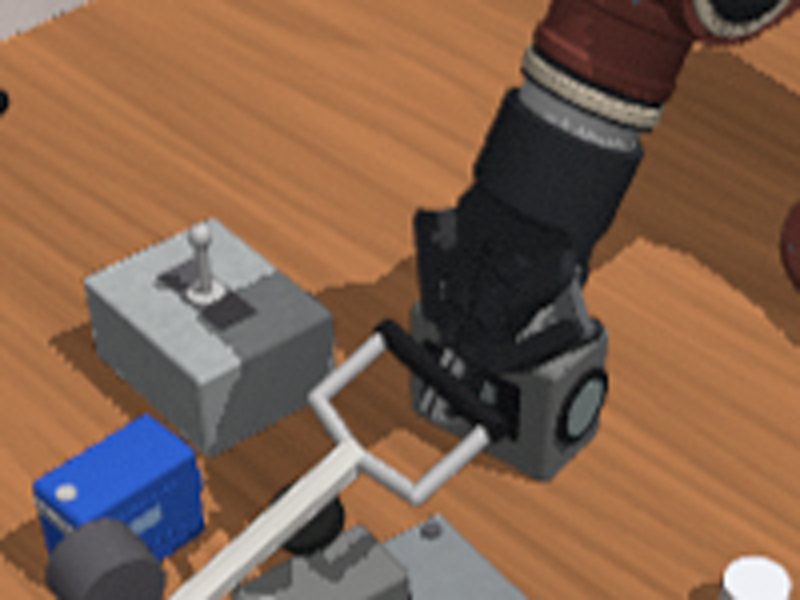

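```bash
python3 -m creep '[[[5,-1,13,0,0,0,0],[6,-1,13,0,0,0,0],[7,-1,12,0,0,0,0],[8,-1,11,0,0,0,0],[9,-1,11,0,0,0,0]]]'; python3 - <<'E'
from h import *
s=vision.read_camera("scene")
crop(s,"pics/s9.png",150,40,200,150,4)
st=manip.sense();print(st["eef_pos"],st["wrist_force"],st["qpos"])
E
```

```text
time_s: 8.35
eef_pos: [531.7, -15.5, 241.8]
eef_rot: [2.996, -0.117, 0.751]
wrist_force: [-0.3, 0.1, 0.5]
gripper_width: 0.002
[533.615  -15.8771 244.5752] [0.3068 0.8673 1.6449] [-0.1772 -0.4739  2.1289  0.0196  0.9888  1.4653]
```

View pics/s9.png

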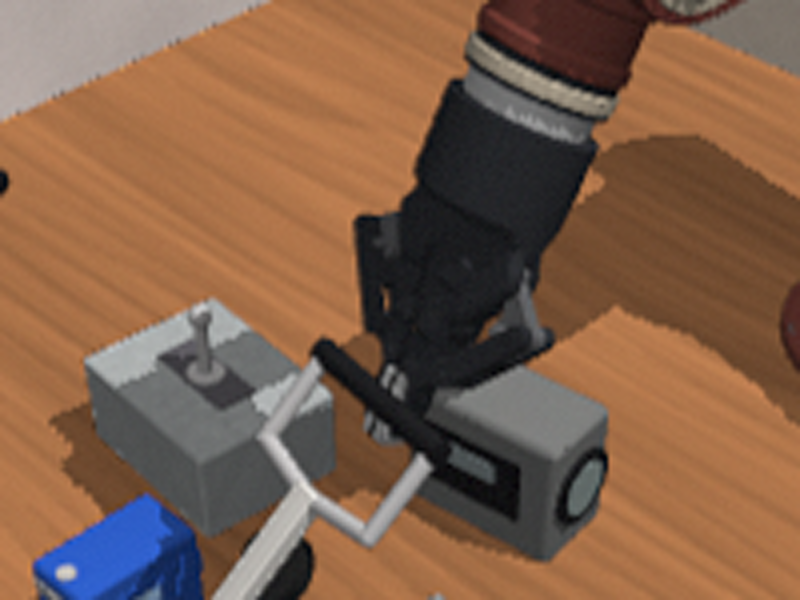

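```bash
python3 -m creep '[[[9,-1,11,0,0,0,0],[10,-1,10,0,0,0,0],[11,-2,10,0,0,0,0],[12,-2,9,0,0,0,0],[13,-2,8,0,0,0,0]]]'; python3 - <<'E'
from h import *
s=vision.read_camera("scene")
crop(s,"pics/s10.png",120,20,200,150,4)
st=manip.sense();print(st["eef_pos"],st["wrist_force"],st["qpos"])
E
```

```text
time_s: 8.9
eef_pos: [586.7, -23.4, 289.2]
eef_rot: [2.996, -0.117, 0.751]
wrist_force: [0.2, -0.2, -0.3]
gripper_width: -0.0
[588.4517 -23.9148 291.1186] [ 0.3194 -1.5763  1.0815] [-0.1734 -0.3448  1.9586  0.017   1.0313  1.4708]
```

View pics/s10.png

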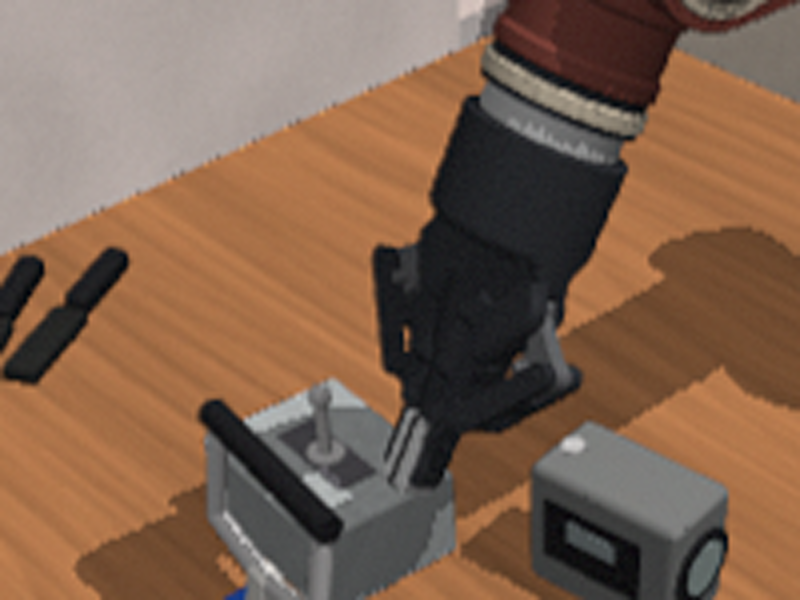

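The bar has left the finger and is falling open on its own. I'll back off, undo the tilt and look.

```bash
python3 -m creep '[[[-25,2,0,0.017,0.122,0,0],[-25,2,0,0.017,0.122,0,40],[-25,2,0,0.017,0.122,0,85],[-15,2,0,0.017,0.122,0,85],[0,0,0,0,0,0,85]]]'; python3 -m creep '[[[0,0,0,0,0,0,85],[0,0,0,0,0,0,85],[0,0,0,0,0,0,85]]]'; python3 - <<'E'
from h import *
s=vision.read_camera("scene");t=vision.read_camera("top")
crop(s,"pics/s11.png",120,50,200,200,3);crop(t,"pics/t11.png",200,80,200,180,4)
st=manip.sense();print(st["eef_pos"],st["wrist_force"],st["qpos"])
print(cv2.Rodrigues(np.array(st["eef_rot"]))[0])
E
```

```text
time_s: 9.45
eef_pos: [496.4, -15.5, 288.2]
eef_rot: [3.137, -0.122, -0.001]
wrist_force: [0.9, -0.2, -0.7]
gripper_width: 0.679
time_s: 9.75
eef_pos: [495.5, -15.2, 288.0]
eef_rot: [3.137, -0.122, 0.0]
wrist_force: [0.1, 0.1, -0.3]
gripper_width: 0.996
[495.4906 -15.2344 288.0164] [-0.3693  1.0442  0.4419] [-0.18   -0.2821  1.8633 -0.0018  1.5603  1.4684]
[[ 0.997  -0.0776 -0.0002]
 [-0.0776 -0.997  -0.0018]
 [-0.0001  0.0018 -1.    ]]
```

View pics/s11.png

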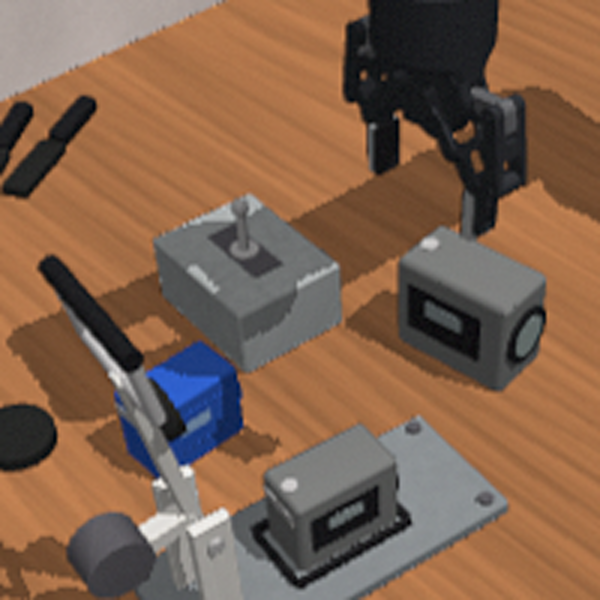

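View pics/t11.png

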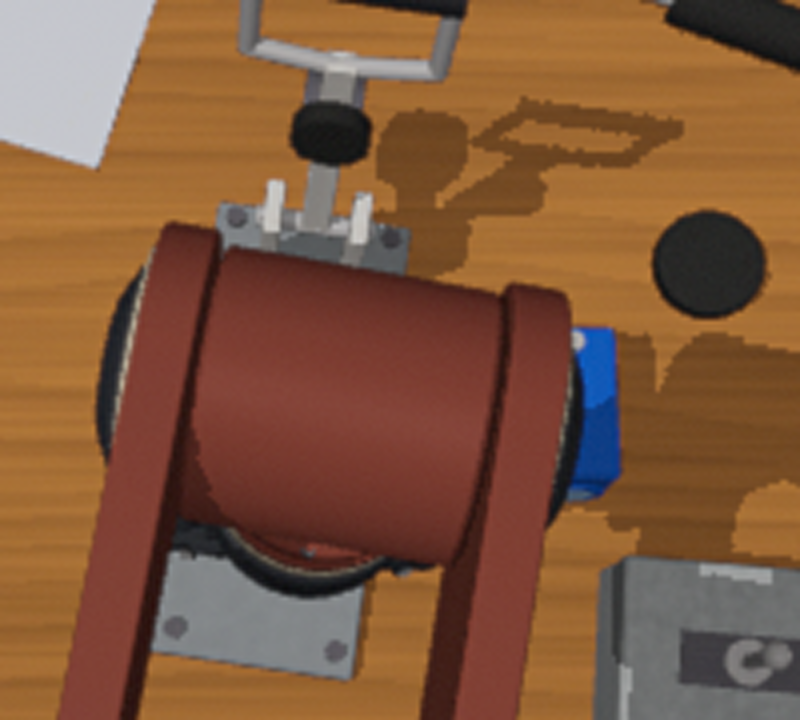

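The scene view shows the arm resting back on its stop with the bar at (90,310), and the housing still in its cradle at (330,490). The toggle is upright. Now I'll measure the housing.

```bash
python3 - <<'E'
from h import *
s=vision.read_camera("scene");t=vision.read_camera("top")
crop(s,"pics/s12.png",200,180,70,80,8)
crop(t,"pics/t12.png",200,80,200,180,4)
E
python3 - <<'E'
import cv2
im=cv2.imread('pics/top0.png')[160:225,245:305];cv2.imwrite('pics/t12b.png',cv2.resize(im,None,fx=9,fy=9,interpolation=cv2.INTER_CUBIC))
E
```

```text
(no output)
```

View pics/s12.png

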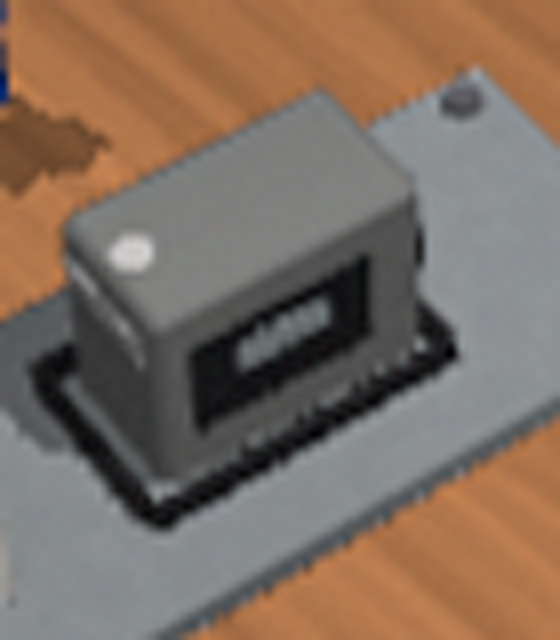

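View pics/t12b.png

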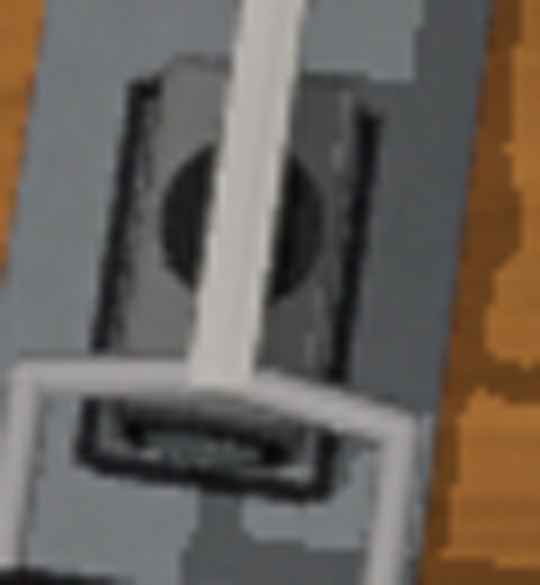

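```bash
python3 - <<'E'
from h import *
s=vision.read_camera("scene");t=vision.read_camera("top")
c=np.array([onz(s,200+x/8,180+y/8,90) for x,y in((65,228),(322,92),(415,190),(150,328))])
print("scene top",c,c.mean(0),np.linalg.norm(np.roll(c,-1,0)-c,axis=1))
# top cradle rim outer z=23
c=np.array([onz(t,245+x/9,160+y/9,23) for x,y in((130,75),(382,112),(328,500),(78,462))])
print("rim",c,c.mean(0),np.linalg.norm(np.roll(c,-1,0)-c,axis=1))
for e in((170,60),(365,85)): print("housing +x top",onz(t,245+e[0]/9,160+e[1]/9,90))
E
```

```text
scene top [[631.9065 -41.9337  90.    ]
 [547.1358 -29.992   90.    ]
 [554.2137  14.8205  90.    ]
 [638.4985   0.6393  90.    ]] [592.9386 -14.1165  90.    ] [85.6076 45.368  85.4695 43.0803]
rim [[646.3616   4.1894  23.    ]
 [636.5032 -62.7628  23.    ]
 [532.3816 -47.4741  23.    ]
 [542.163   17.6711  23.    ]] [589.3523 -22.0941  23.    ] [ 67.674  105.2381  65.8754 105.0671]
housing +x top [632.638   -4.7162  90.    ]
housing +x top [626.4432 -53.0599  90.    ]
```

```bash
python3 -m creep '[[[32,-1,-20,0,0,-0.022,85],[32,-1,-30,0,0,-0.022,85],[31,-1,-30,0,0,-0.022,85],[0,0,-30,0,0,0,85],[0,0,-10,0,0,0,85]]]'; python3 - <<'E'
from h import *
s=vision.read_camera("scene");t=vision.read_camera("top")
crop(s,"pics/s13.png",190,120,110,140,4)
st=manip.sense();print(st["eef_pos"],st["eef_rot"],st["qpos"])
E
```

```text
time_s: 10.55
eef_pos: [588.9, -18.0, 163.5]
eef_rot: [3.132, -0.225, -0.013]
wrist_force: [-0.2, -0.2, -0.2]
gripper_width: 0.991
[589.1943 -18.1129 165.9115] [ 3.1322 -0.2255 -0.0084] [-0.1562  0.0414  1.7741 -0.0018  1.3313  1.5588]
```

View pics/s13.png

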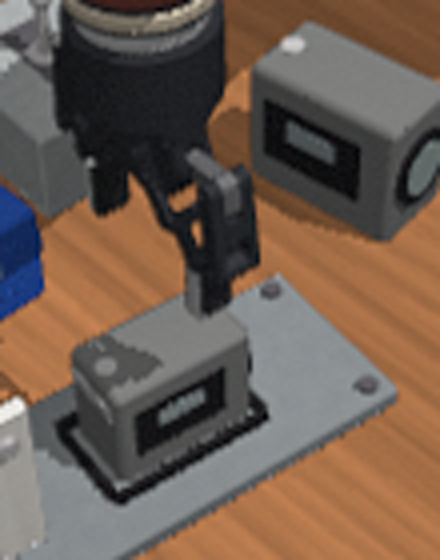

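The near finger (210,290) lines up with the near side of the housing. Descending.

```bash
python3 -m creep '[[[1,0,-25,0,0,0,85],[0,0,-20,0,0,0,85],[0,0,-15,0,0,0,85],[0,0,-10,0,0,0,85],[0,0,0,0,0,0,85]]]'; python3 - <<'E'
from h import *
s=vision.read_camera("scene")
crop(s,"pics/s14.png",190,120,110,140,4)
st=manip.sense();print(st["eef_pos"],st["wrist_force"],st["qpos"])
E
```

```text
time_s: 11.15
eef_pos: [591.1, -18.2, 97.6]
eef_rot: [3.132, -0.226, -0.003]
wrist_force: [-0.3, -0.2, 0.2]
gripper_width: 0.997
[591.6785 -18.3068  98.4778] [-0.1638 -0.2545  0.5891] [-0.1558  0.1198  1.8128 -0.0019  1.2096  1.5594]
```

View pics/s14.png

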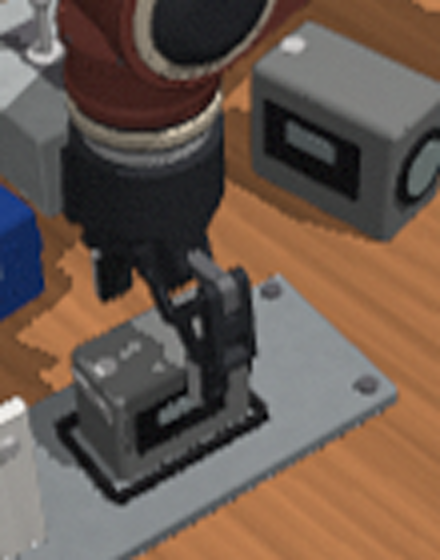

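```bash
python3 - <<'E'
from h import *
s=vision.read_camera("scene")
y=np.array([.145,.99,0]);
for c in((591,-18.3),(593,-14)):
  for k,z in((42.5,85),(25,60)):
    print(c,k,z,(proj(s,np.array([*c,z])+k*y)-[190,120])*4)
E
python3 -m creep '[[[0,0,-12,0,0,0,85],[0,0,-12,0,0,0,85],[0,0,-8,0,0,0,85],[0,0,0,0,0,0,85]]]'
```

```text
(591, -18.3) 42.5 85 [201.9496 391.9923]
(591, -18.3) 25 60 [184.816  401.0857]
(593, -14) 42.5 85 [204.7366 398.4425]
(593, -14) 25 60 [187.461  407.3688]
time_s: 11.65
eef_pos: [590.1, -18.1, 63.7]
eef_rot: [3.132, -0.226, -0.008]
wrist_force: [0.0, -0.7, -0.5]
gripper_width: 0.996
```

```bash
python3 -m creep '[[[0,0,0,0,0,0,70],[0,0,0,0,0,0,60],[0,0,0,0,0,0,54],[0,0,0,0,0,0,50],[0,0,0,0,0,0,40]]]'; python3 -m creep '[[[0,0,0,0,0,0,30],[0,0,0,0,0,0,30],[0,0,0,0,0,0,30],[0,0,0,0,0,0,30]]]'
```

```text
time_s: 12.15
eef_pos: [592.2, -18.7, 67.0]
eef_rot: [3.131, -0.226, 0.001]
wrist_force: [-0.4, -1.7, 3.6]
gripper_width: 0.582
time_s: 12.55
eef_pos: [592.2, -18.7, 67.0]
eef_rot: [3.131, -0.226, 0.001]
wrist_force: [-1.3, -2.5, 6.0]
gripper_width: 0.58
```

```bash
python3 -m creep '[[[0,0,5,0,0,0,30],[0,0,15,0,0,0,30],[0,0,25,0,0,0,30],[0,0,30,0,0,0,30],[0,0,25,0,0,0,30]]]'; python3 - <<'E'
from h import *
s=vision.read_camera("scene")
crop(s,"pics/s15.png",150,60,200,190,3)
st=manip.sense();print(st["eef_pos"],st["wrist_force"],st["qpos"],st["gripper_width"])
E
```

```text
time_s: 13.05
eef_pos: [591.0, -17.8, 167.2]
eef_rot: [3.133, -0.225, -0.004]
wrist_force: [1.4, -0.9, -3.1]
gripper_width: 0.582
[593.6172 -18.1813 172.6465] [ 3.1517 -1.1885  1.1113] [-0.1554  0.0385  1.7653 -0.0012  1.3319  1.5591] 0.5785512016077865
```

View pics/s15.png

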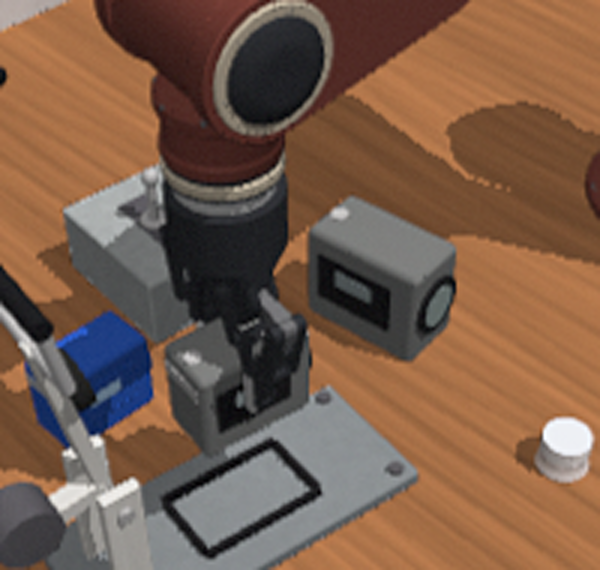

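The grip held (width 0.58, about 49.5 mm), the cradle is empty, and the housing hangs level. Moving to the tray.

```bash
python3 -m creep '[[[-4,15,0,0,0,-0.015,30],[-6,25,0,0,0,-0.015,30],[-7,30,0,0,0,-0.015,30],[-7,32,0,0,0,-0.015,30],[-7,32,0,0,0,-0.015,30]]]'; python3 -m creep '[[[-7,32,0,0,0,-0.015,30],[-7,32,0,0,0,-0.015,30],[-7,32,0,0,0,-0.015,30],[-7,32,0,0,0,-0.015,30],[-7,25,0,0,0,-0.015,30]]]';python3 -m creep '[[[-1,16,-10,0,0,0,30],[0,0,-20,0,0,0,30],[0,0,-10,0,0,0,30],[0,0,0,0,0,0,30]]]'; python3 - <<'E'
from h import *
s=vision.read_camera("scene");t=vision.read_camera("top")
crop(s,"pics/s16.png",230,130,200,220,2.7);crop(t,"pics/t16.png",80,130,160,140,4)
st=manip.sense();print(st["eef_pos"],st["wrist_force"],st["qpos"],st["gripper_width"])
c=np.array([onz(s,u,v,22) for u,v in((370,250),(414,299),(341,342),(297,289))]);print(c,c.mean(0))
E
```

```text
time_s: 13.6
eef_pos: [559.2, 116.9, 164.9]
eef_rot: [3.121, -0.344, -0.006]
wrist_force: [-0.1, 1.2, -3.6]
gripper_width: 0.577
time_s: 14.1
eef_pos: [524.0, 270.3, 164.9]
eef_rot: [3.106, -0.459, -0.006]
wrist_force: [0.8, -0.8, -4.2]
gripper_width: 0.58
time_s: 14.5
eef_pos: [522.7, 283.5, 122.5]
eef_rot: [3.103, -0.459, -0.01]
wrist_force: [-0.5, 0.4, -4.7]
gripper_width: 0.578
[524.5363 284.0665 125.4855] [ 0.9312 -0.3892 -2.8353] [ 0.372   0.0989  1.7857 -0.001   1.2599  2.2376] 0.5764489117128512
[[421.8868 249.5289  22.    ]
 [458.5001 379.7145  22.    ]
 [633.451  332.2107  22.    ]
 [608.5895 201.7829  22.    ]] [530.6068 290.8092  22.    ]
```

View pics/s16.png

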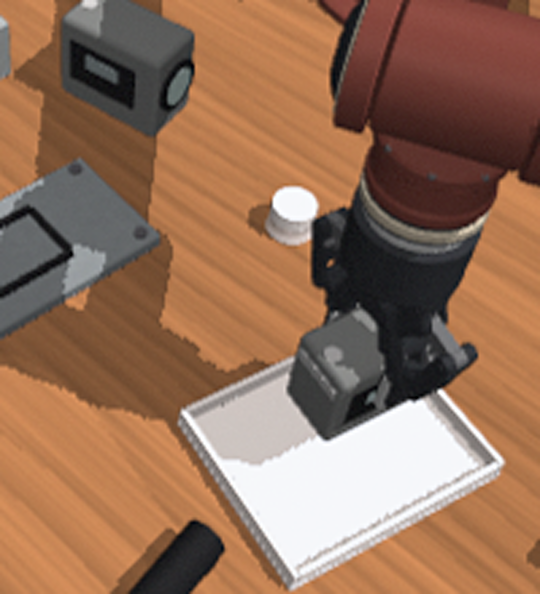

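View pics/t16.png

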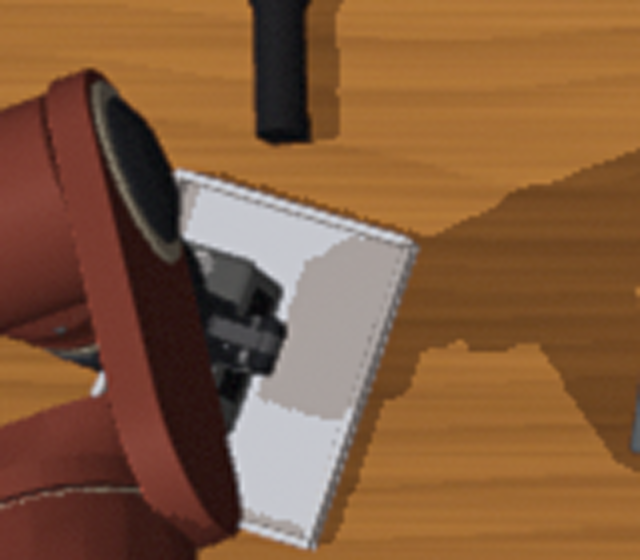

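The housing hangs over the middle of the tray. Lowering in stages and watching the force.

```bash
python3 -m creep '[[[1,1,-12,0,0,0,30],[0,0,-14,0,0,0,30],[0,0,-12,0,0,0,30],[0,0,-8,0,0,0,30],[0,0,0,0,0,0,30]]]'; python3 -m creep '[[[0,0,-4,0,0,0,30],[0,0,-4,0,0,0,30],[0,0,-3,0,0,0,30],[0,0,0,0,0,0,30]]]'
```

```text
time_s: 15.1
eef_pos: [524.2, 285.1, 77.6]
eef_rot: [3.104, -0.459, -0.008]
wrist_force: [-0.2, 0.2, -4.2]
gripper_width: 0.58
time_s: 15.5
eef_pos: [525.4, 285.6, 68.7]
eef_rot: [3.106, -0.459, -0.003]
wrist_force: [0.0, -1.1, -3.8]
gripper_width: 0.58
```

```bash
python3 -m creep '[[[0,0,-2,0,0,0,30],[0,0,-2,0,0,0,30],[0,0,-1,0,0,0,30],[0,0,-1,0,0,0,30],[0,0,0,0,0,0,30]]]'; python3 -m creep '[[[0,0,-1,0,0,0,30],[0,0,-1,0,0,0,30],[0,0,0,0,0,0,30]]]'; python3 - <<'E'
from h import *
for i in range(4):
  s=vision.read_camera("scene");st=manip.sense();print(st["eef_pos"],st["wrist_force"])
crop(s,"pics/s17.png",270,170,160,150,5)
E
```

```text
time_s: 16.0
eef_pos: [525.5, 285.6, 62.9]
eef_rot: [3.106, -0.46, -0.002]
wrist_force: [0.0, -1.4, -4.1]
gripper_width: 0.583
time_s: 16.3
eef_pos: [525.5, 285.6, 60.9]
eef_rot: [3.106, -0.46, -0.002]
wrist_force: [0.8, -0.3, -3.7]
gripper_width: 0.577
[525.5345 285.6634  60.9576] [-0.0484 -0.6225 -3.1381]
[525.594  285.6932  61.0555] [ 1.3255 -0.6466 -4.5677]
[525.6271 285.6943  61.097 ] [ 0.2392  0.4071 -3.6013]
[525.6337 285.731   61.117 ] [ 0.3405 -0.3931 -3.5612]
```

View pics/s17.png

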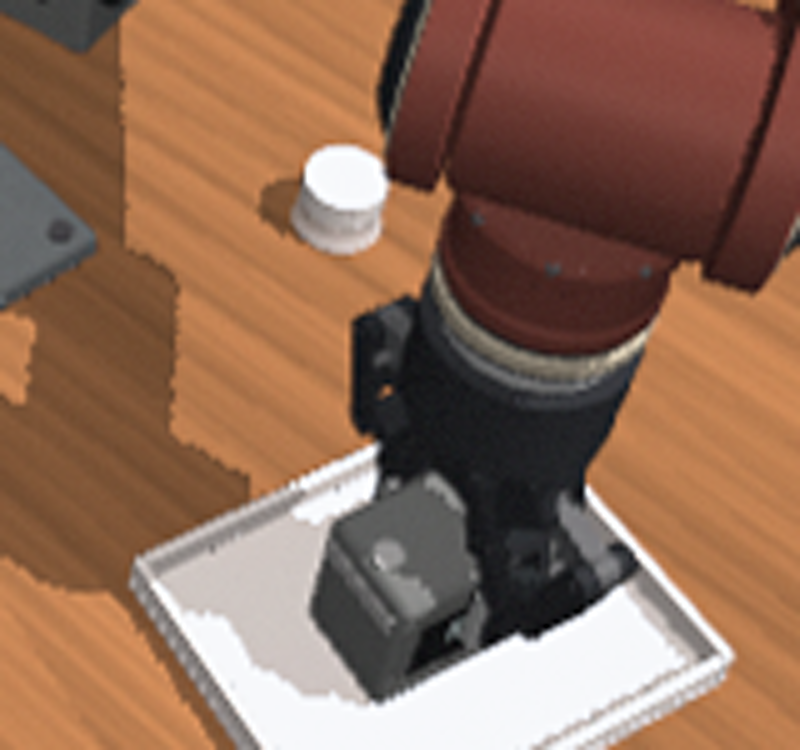

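```bash
python3 -m creep '[[[0,0,-1,0,0,0,30],[0,0,-1,0,0,0,30],[0,0,0,0,0,0,30]]]'; python3 -m creep '[[[0,0,-1,0,0,0,30],[0,0,0,0,0,0,30]]]';python3 -m creep '[[[0,0,-1,0,0,0,30],[0,0,0,0,0,0,30]]]'
```

```text
time_s: 16.8
eef_pos: [525.4, 285.6, 58.8]
eef_rot: [3.106, -0.459, -0.002]
wrist_force: [0.2, 0.3, -4.2]
gripper_width: 0.58
time_s: 17.0
eef_pos: [525.5, 285.6, 57.9]
eef_rot: [3.106, -0.459, -0.002]
wrist_force: [-0.1, 0.3, -4.0]
gripper_width: 0.581
time_s: 17.2
eef_pos: [525.6, 285.7, 57.1]
eef_rot: [3.106, -0.46, -0.002]
wrist_force: [0.8, -0.4, -4.3]
gripper_width: 0.579
```

```bash
for i in 1; do :; done; python3 -m creep '[[[0,0,-1,0,0,0,30],[0,0,0,0,0,0,30]]]'; python3 -m creep '[[[0,0,-1,0,0,0,30],[0,0,0,0,0,0,30]]]';python3 -m creep '[[[0,0,-0.5,0,0,0,30],[0,0,0,0,0,0,30]]]'
```

```text
time_s: 17.4
eef_pos: [525.8, 285.8, 57.0]
eef_rot: [3.106, -0.459, -0.002]
wrist_force: [-3.7, -2.0, 3.2]
gripper_width: 0.58
time_s: 17.6
eef_pos: [525.8, 285.8, 57.0]
eef_rot: [3.106, -0.459, -0.002]
wrist_force: [-6.5, -3.0, 9.9]
gripper_width: 0.575
time_s: 17.8
eef_pos: [525.8, 285.8, 57.0]
eef_rot: [3.106, -0.459, -0.002]
wrist_force: [-8.2, -3.9, 13.1]
gripper_width: 0.579
```

Contact at TCP z = 57.0, as predicted, with 13 N. I'll ease the press, release and rise.

```bash
python3 -m creep '[[[0,0,1,0,0,0,30],[0,0,0,0,0,0,48],[0,0,0,0,0,0,54],[0,0,0,0,0,0,62],[0,0,0,0,0,0,68]]]'; python3 -m creep '[[[0,0,0,0,0,0,70],[0,0,0,0,0,0,70],[0,0,10,0,0,0,70],[0,0,20,0,0,0,70],[0,0,30,0,0,0,70]]]'; python3 -m creep '[[[0,0,30,0,0,0,70],[0,0,40,0,0,0,70],[-30,-25,30,0,0,0,70],[-40,-25,0,0,0,0,70],[0,0,0,0,0,0,70]]]'; python3 - <<'E'
from h import *
s=vision.read_camera("scene");t=vision.read_camera("top")
cv2.imwrite("pics/s18.png",s["pixels"]);cv2.imwrite("pics/t18.png",t["pixels"]);crop(s,"pics/s18c.png",270,210,160,150,5)
st=manip.sense();print(st["eef_pos"],st["wrist_force"],st["gripper_width"])
E
```

```text
time_s: 18.3
eef_pos: [525.8, 285.8, 55.4]
eef_rot: [3.106, -0.46, -0.001]
wrist_force: [-0.9, -0.7, -0.2]
gripper_width: 0.799
time_s: 18.8
eef_pos: [524.4, 285.2, 114.8]
eef_rot: [3.104, -0.459, -0.007]
wrist_force: [0.4, -0.3, 0.5]
gripper_width: 0.817
time_s: 19.3
eef_pos: [451.5, 233.8, 215.3]
eef_rot: [3.105, -0.46, -0.004]
wrist_force: [0.3, 0.2, -0.6]
gripper_width: 0.82
[455.1112 235.4368 216.1363] [ 0.9638 -0.1521  0.3509] 0.818402273817032
```

View pics/s18.png

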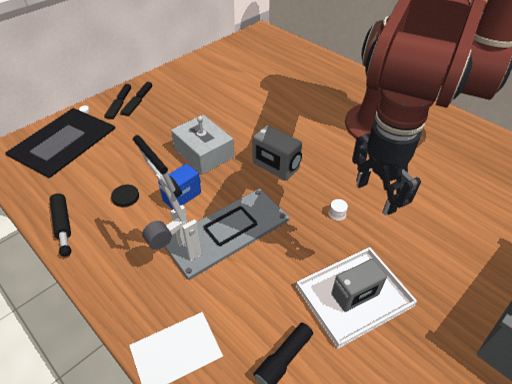

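View pics/s18c.png

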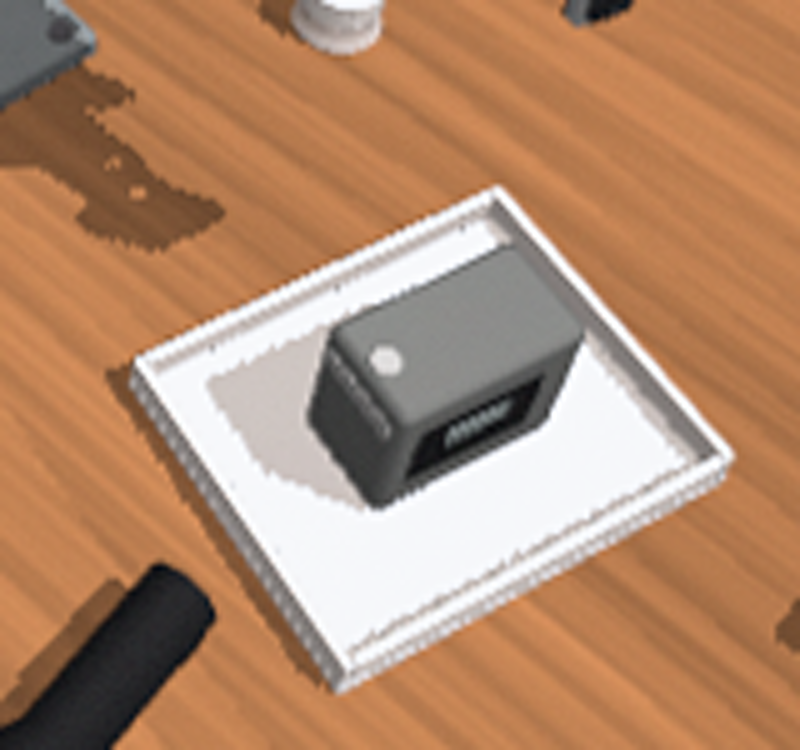

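View pics/t18.png

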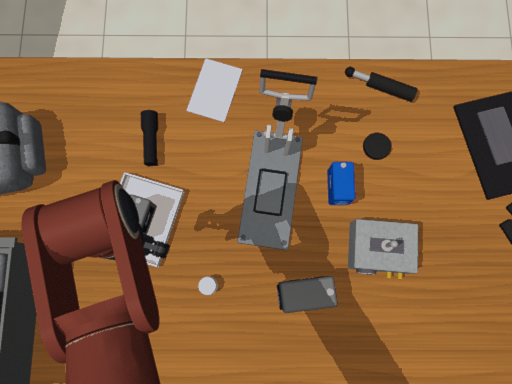

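All views agree: the housing stands upright and roughly centred in the tray, the clamp rests open, the toggle is upright, and the jar, cap and torch are where they were. Handing in.

```bash
python3 - <<'E'
from cell import manip
print(manip.hand_in())
E
```

```text
the job is handed in; nothing more can be done
None
```

I carried out all three steps and handed the job in at about 19 s; no verdict was reported.

- **Pump switch:** I closed the fingers around the ball to centre it, then let go. The later pictures show the toggle standing upright.
- **Clamp arm:** I pushed the bar up from below with closed, tilted fingers until it went past balance. It fell open by itself and still rests on its stop.
- **Housing:** I gripped it at about 49.5 mm, lifted it out of the cradle and moved it to the tray. I lowered it until it touched the tray floor, pressing at most about 13 N, and released it with the tool within about 8 mm of the tray centre. The last pictures show it upright in the tray.
- **Jar, cap and torch:** they look unmoved between the first and last pictures; I did not measure this.

**Disagreements:** the two cameras differed by 4–10 mm in the horizontal positions I measured, so I used values between them. I first tilted the tool 45° for the clamp, which brought two joints close to their range limits, so I cut the tilt to 28°. I judged the final toggle, clamp and housing angles from the pictures.

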